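Close the pantry bin's folded-back lid leaf and slide the bin home

TASK

The dark two-compartment bin stands pulled out on its tracks with its hinged lid leaf folded back over the fixed half of the lid. While the bin is still pulled out, flip the leaf over the spine with a fingertip under its overhanging lip until it lies flat over the open compartment, then push the bin by its front until it is fully home under the little steel shelf. Grip nothing, keep the fingers off the leaf's white inside face, which is the food side, and leave the jar, measuring cup, creamer, mortar, spice jar and can standing where they are.

Things in the scene. Friction and masses are not known exactly. Their poses are not given: they have to be found in the camera images.
- bin_spine (a point): On the lid's hinge axis (spine), half-way along it, 122 mm above the work surface, level with the top of the fixed half of the lid. Rides with the bin, axes: x from the bin's front to its back, along spine and tracks; y to the bin's left; z up. The fixed lid half covers y 0 to +130 mm, flush with the bin's left wall; the open compartment (packets in it) is y 0 to -130
- lid (a joint): Angle of the dark hinged leaf, rad: 0 shut flat over the open compartment (y < 0), 1.57 upright, 3.14 folded back flat on the fixed half (y > 0); starts 2.98 to 3.12. The leaf is 220 mm long (x), reaches from 5 to 150 mm from the spine, 4 mm thick plus 2 mm white lining inside. Stiff hinge: stays at any angle, up to 3 N at its edge moves it. Shut, its dark outside faces up at spine height
- lid_lip (a point): Middle of the leaf's free edge, on its dark outer surface, 150 mm from the spine. Folded back, the leaf lies white side up and its lip stands 20 mm out past the bin's left wall, its dark underside at least 122 mm above the work surface, nothing below: a fingertip slanted towards the bin reaches under it
- lid_lining: White lining on the leaf's inside (food side), 214 x 138 mm, reaching from 8 to 146 mm from the spine; it faces up while the leaf is folded back. Fingers must not touch it. Its origin lies on the spine
- bin (a joint): How far the bin has been slid in from its farthest-out place, m: 0 farthest out, 0.20 fully home against its stop; starts 0 to 0.03. It slides stiffly (about 4 N) and stays where it is left. Dark plastic bin, 220 mm deep (x), 260 mm wide (y), underside 16 mm and rim 116 mm above the work surface
- bin_front (a point): Centre of the bin's flat front face (110 mm in front of bin_spine), 66 mm above the work surface; the face is 260 mm wide and spans heights 16 to 116 mm. Pushed along the bin's +x it sends the bin home
- rack: Fixed steel rack. Origin on the work surface, under bin_spine when joint bin is 0.02; axes parallel to the bin's. Two 14 mm high tracks (y +-105 mm, x -105 to 315), posts at x 165 and 325, y +-178, a shelf over x 145 to 340, y +-193, 140 to 162 mm up, tins on it up to 230 mm. With the bin home its front is at x = 70, clear in front of the shelf
- jar: Bystander: empty glass mason jar with a metal cap, 80 mm across, 126 mm tall; origin at the centre of its underside
- measuring_cup: Bystander: aluminium measuring cup, 80 mm across, 63 mm tall, loop handle; origin at the centre of its underside
- creamer: Bystander: white ceramic creamer, 80 mm across, 88 mm tall, loop handle; origin at the centre of its underside
- mortar: Bystander: small wooden mortar with pestle in it, 84 mm across, 123 mm tall; origin at the centre of its underside
- spice_jar: Bystander: amber spice jar with a red cap, 44 mm across, 95 mm tall; origin at the centre of its underside
- can: Bystander: tin can with a green label, 66 mm across, 100 mm tall; origin at the centre of its underside

How it is judged (in metres and radians):
On the way, in this order (a step that is already met when the one before it is completed fails the run):
1. the leaf has been flipped over and lies flat over the open compartment (value of joint lid below 0.06 rad), for 0.2 s.
2. the bin is fully home (value of joint bin above 0.192 m), for 0.2 s.
At the end, for the whole second after the job is handed in: The leaf lies flat over the compartment (within 0.06 rad, 9 mm at its lip), the bin is home to within 8 mm and at rest, and no bystander has moved more than 15 mm (value of joint lid below 0.06 rad and value of joint bin above 0.192 m and velocity of joint bin between -0.01 and 0.01 m/s and distance of each of jar, measuring_cup, creamer, mortar, spice_jar, can from where it was at the start of the episode below 0.015 m); the robot touches nothing.
It fails at once if the fingers press on the leaf's white inside face (more than 1 N), as they would in pinching the leaf (contact force between the fingers and lid_lining above 1 N).
It fails at once if the leaf stands raised once the bin is more than 60 mm in from its farthest-out place, where the shelf above would strike it (value of joint lid between 0.35 and 2.8 rad and value of joint bin above 0.06 m).
It fails at once if a bystander is knocked, lifted or carried (moved more than 15 mm) (distance of any of jar, measuring_cup, creamer, mortar, spice_jar, can from where it was at the start of the episode above 0.015 m).
It also fails if it takes over 64 s, if anything falls off the work surface, if the arm or the gripper's body presses on something with over 40 N, if the wrist force passes 120 N, or if a joint passes its speed limit or range.

ROBOT

A 6-joint arm with a two-finger parallel gripper is mounted at the origin on the work surface. World frame = base frame: x ahead of the robot, y to its left, z up, the work surface at z = 0. Lengths are in m, angles in degrees, forces in N, time in s.
With the tool pointing down it reaches from about 0.375 to 0.75 m from the base axis. Payload 9 kg.
Tool frame: the origin (TCP) lies where the fingers leave the gripper's body, on its centre line; the fingertips stand 73 mm ahead of it and the grasp point (between the pads) lies 54 mm ahead of it (robot.tip_reach is the distance from the TCP to the fingertips, in m); z points along the fingers, y is the line along which they close (so a half turn about z gives the same grasp; the last joint's range is limited). The gripper opens to 85 mm and grips with 20 to 120 N. Pads are 22 mm wide; open, the fingers measure 114 mm over their backs; the gripper's body (76 mm by 85 mm) begins 54 mm behind the grasp point. The pads swing forward as they close: fully open they stand 13 mm farther back than shut.
Start: joints at [-86.328, 5.964, 5.575, 89.605, 0, 77.527], TCP at [0.167, -0.576, 0.304] pointing down, gripper open.
Joint ranges: [-171.21, 171.21], [-48.23, 106.86], [-62.78, 66.21], [-105.2, 120.99], [-86.42, 89.51], [-180, 180]. Speed limits (degrees/s): [127.2, 127.2, 147.25, 180, 180, 180].

INTERFACE

Orientations are given as [roll, pitch, yaw] about the fixed x, y, z axes, in that order (R = Rz(yaw) Ry(pitch) Rx(roll)).
In Python, from plant import robot gives the robot as it stands. Calls block until the motion is done:
- robot.move_pose(position, orientation): joint-space move of the TCP to a pose.
- robot.line_to(position, vel=0.15, rotation=None, guard=None): straight line of the TCP; rotation=None keeps the orientation; vel is the mean speed in m/s. With guard (N) it stops when the force on the tool has changed by that much, and returns True; else False.
- robot.goto_joints(angles): joint-space move.
- robot.set_gripper(opening): finger opening in m; the grip force is fixed at half the most; returns when the fingers have stopped.
- robot.pause(seconds).
- robot.ik(position, orientation): joint angles nearest the present ones, or None.
- robot.observe(): the state.
- robot.grab_frame(name): name is "side" or "top"; returns the picture (400x640x3 uint8, blue, green, red); there is no depth.
- robot.get_calibration(name): a dict with "vertical_fov" (degrees; the focal length in pixels is half the picture's height over the tangent of half this angle, whatever the lens; pixels are square), "cx", "cy" (the principal point, pixels), "k1" (the pictures are not rectified: a ray, as slopes to the right and down, at radius r is drawn at 1 + k1 r^2 times it, then the intrinsics apply), "rvec" (rotation vector, rad) and "tvec" (3), from world to camera coordinates, as OpenCV has them. Camera axes: x right, y down, z forward; pixel columns grow to the right and rows downward; lengths in m; the calibration is good to about 2 mm. A picture is of the moment at which its call begins. get_calibration takes no time and is no camera call.
A pose or a line that the arm cannot do raises robot.IKError and nothing moves.
- robot.job_done(): hands the job in; it is judged then, once.
The state is a dict: "time": time; "q": joint angles; "qvel": joint speeds; "joint_torque": joint torques, N m; "tool_pos": TCP position; "tcp_rot": TCP orientation; "ft_force": force on the tool from outside, world axes, zero at the start; "torque": the same for the moment, N m; "gripper_width": finger opening in m; "gripper_force": force on a finger pad.
Only numpy, scipy, OpenCV 4.12 (cv2) and the standard library are available. Lean on these libraries where they do the work, as an engineer would, in place of code of your own. Each camera call takes 0.05 s, during which the arm holds its last target. There are 200 camera calls.

## Working session

There is one attempt and no reset: what is moved stays moved. The work goes in short steps, each a Python script; the robot and the scene stay as the last script left them, time stands still between calls to the robot, and variables do not carry over. Pictures are saved under pics/ and viewed, at most 10 in all, crops included, and the job is handed in when it is done.

```bash
ls; mkdir -p pics; python3 - <<'E'
from plant import robot
import cv2
for n in("side","top"):
    cv2.imwrite(f"pics/{n}0.png",robot.grab_frame(n)); print(robot.get_calibration(n))
print(robot.observe())
E
```

```text
pics
{'vertical_fov': 53.58159811637875, 'cx': 317.6749163104322, 'cy': 198.44278656264743, 'k1': 0.016588201769710178, 'rvec': array([ 0.22876078, -2.72281261,  1.34663515]), 'tvec': array([0.58414742, 0.10636551, 1.26613473])}
{'vertical_fov': 55.99489594278366, 'cx': 316.79662573197703, 'cy': 199.79788284841985, 'k1': -0.006202701790974899, 'rvec': array([ 2.11931247, -2.10776038,  0.18687101]), 'tvec': array([0.04125895, 0.5803122 , 1.0621889 ])}
{'time': 0.1, 'q': array([-8.63271212e+01,  5.99378216e+00,  5.53262449e+00,  8.96049069e+01,
       -9.22655257e-04,  7.75252542e+01]), 'qvel': array([-0.00760494,  0.02366724,  0.10920044, -0.0520306 ,  0.04034676,
       -0.0951596 ]), 'joint_torque': array([ 6.90241126e-03, -5.58210576e+01,  5.04717708e+01,  1.30031057e-02,
       -1.91714194e-04, -5.32550132e-06]), 'tool_pos': array([ 0.166845  , -0.57611715,  0.30322516]), 'tcp_rot': array([-1.79935296e+02, -1.33696910e-02,  1.61476176e+01]), 'ft_force': array([0.25117979, 0.45506295, 0.4690385 ]), 'torque': array([ 0.02311548,  0.03469397, -0.02126895]), 'gripper_force': 0.0, 'gripper_width': 0.08533095587212795}
```

View pics/top0.png

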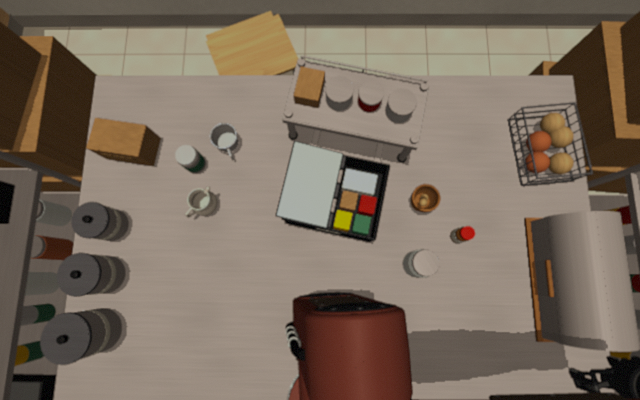

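View pics/side0.png

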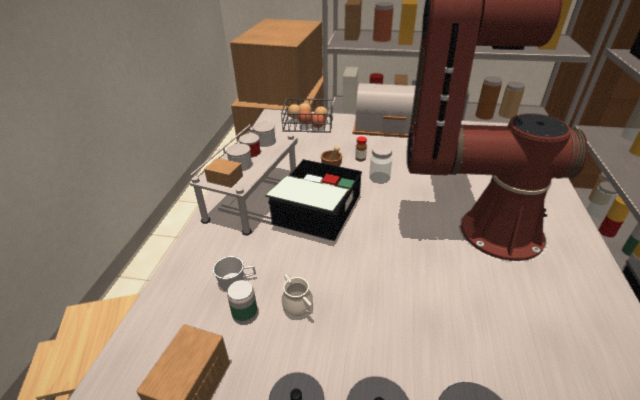

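```bash
cat > h.py <<'E'
import numpy as np, cv2
from plant import robot
def cal(n):
    c=robot.get_calibration(n); f=200/np.tan(np.radians(c["vertical_fov"]/2))
    R=cv2.Rodrigues(np.array(c["rvec"]))[0]; return c,f,R,np.array(c["tvec"])
def ray(n,uv):
    c,f,R,t=cal(n); K=np.array([[f,0,c["cx"]],[0,f,c["cy"]],[0,0,1.]])
    p=cv2.undistortPoints(np.array([[uv]],float),K,np.array([c["k1"],0,0,0.]))[0,0]
    return -R.T@t, R.T@np.array([p[0],p[1],1.])
def plane(n,uv,z):
    o,d=ray(n,uv); return o+d*(z-o[2])/d[2]
def tri(uvs):
    A=np.zeros((3,3));b=np.zeros(3);L=[]
    for n,uv in uvs.items():
        o,d=ray(n,uv);d=d/np.linalg.norm(d);M=np.eye(3)-np.outer(d,d);A+=M;b+=M@o;L.append((o,M))
    p=np.linalg.solve(A,b); return p,max(np.linalg.norm(M@(p-o)) for o,M in L)
def quad(n,img,seed):
    """corners of pale lining: flood fill from seed, fit edges by lines"""
    m=np.zeros((402,642),np.uint8)
    g=cv2.bilateralFilter(img,5,25,5)
    cv2.floodFill(g,m,seed,0,(9,)*3,(9,)*3,4|cv2.FLOODFILL_MASK_ONLY|(255<<8))
    m=cv2.morphologyEx(m[1:-1,1:-1],cv2.MORPH_OPEN,np.ones((5,5)))
    c=max(cv2.findContours(m,cv2.RETR_EXTERNAL,cv2.CHAIN_APPROX_NONE)[0],key=cv2.contourArea)
    h=cv2.convexHull(c)
    for e in np.arange(2,30,.5):
        q=cv2.approxPolyDP(h,e,True)
        if len(q)<=4: break
    q=q[:,0].astype(float); P=c[:,0].astype(float); ls=[]
    for i in range(len(q)):
        a,b=q[i],q[(i+1)%len(q)];d=(b-a)/np.linalg.norm(b-a);s=(P-a)@d;w=np.abs((P-a)@[-d[1],d[0]])
        S=P[(w<3)&(s>6)&(s<np.linalg.norm(b-a)-6)]
        vx,vy,x,y=cv2.fitLine(S.astype(np.float32),cv2.DIST_HUBER,0,.01,.01).ravel()
        nn=np.array([-vy,vx]);k=nn@[x,y]
        if nn@P.mean(0)>k: nn,k=-nn,-k
        ls.append((nn,k+.5))   # pixel centres -> outer edge
    return np.array([np.linalg.solve([ls[i-1][0],ls[i][0]],[ls[i-1][1],ls[i][1]]) for i in range(len(ls))]),cv2.contourArea(c)
E
python3 - <<'E'
from h import *
for n,s in (("top",(312,185)),("side",(315,192))):
    q,a=quad(n,cv2.imread(f"pics/{n}0.png"),s); print(n,a,q.round(1).tolist())
    for p in q: print(plane(n,p,.131).round(4))
    im=cv2.imread(f"pics/{n}0.png"); x,y=s; im=im[y-80:y+80,x-100:x+100].copy()
    im=cv2.resize(im,None,fx=3,fy=3,interpolation=cv2.INTER_CUBIC)
    for p in q: cv2.circle(im,tuple(int(v) for v in ((p-[x-100,y-80]+.5)*3)),3,(0,0,255),1)
    cv2.imwrite(f"pics/{n}0c.png",im)
# bystanders, rough
for k,uv in dict(can=(189,158),cup=(225,137),creamer=(200,202),mortar=(426,198),spice=(465,234),jar=(423,263)).items(): print(k,plane("top",uv,.08).round(3))
print(robot.tip_reach)
E
```

```text
top 3539.5 [[294.79998779296875, 141.6999969482422], [341.3999938964844, 153.39999389648438], [325.29998779296875, 226.10000610351562], [276.70001220703125, 214.5]]
[0.7346 0.1073 0.131 ]
[ 0.6999 -0.0257  0.131 ]
[0.4924 0.0194 0.131 ]
[0.5238 0.1533 0.131 ]
side 1382.5 [[346.5, 189.3000030517578], [331.8999938964844, 209.60000610351562], [267.29998779296875, 194.0], [285.70001220703125, 175.60000610351562]]
[0.4948 0.0243 0.131 ]
[0.5252 0.1316 0.131 ]
[0.7346 0.0861 0.131 ]
[ 0.7024 -0.0222  0.131 ]
can [0.701 0.427 0.08 ]
cup [0.768 0.323 0.08 ]
creamer [0.568 0.385 0.08 ]
mortar [ 0.582 -0.273  0.08 ]
spice [ 0.478 -0.378  0.08 ]
jar [ 0.396 -0.255  0.08 ]
0.0726
```

```bash
python3 -c "
import cv2,numpy as np
a=cv2.imread('pics/top0c.png');b=cv2.imread('pics/side0c.png');c=np.vstack([a,b])
cv2.imwrite('pics/both.png',cv2.resize(c,(375,600)))"
```

```text
(no output)
```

View pics/top0c.png

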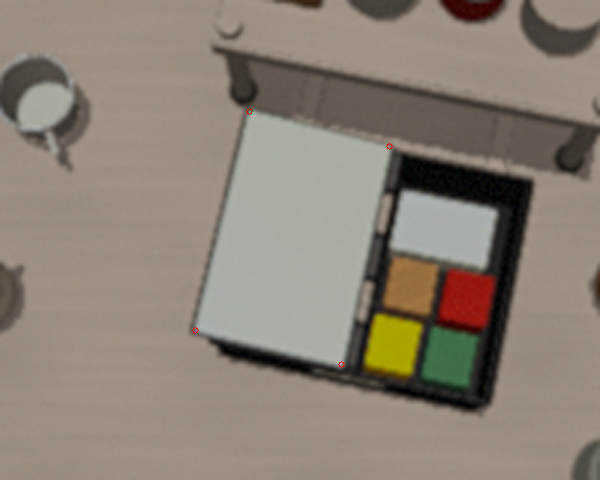

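View pics/side0c.png

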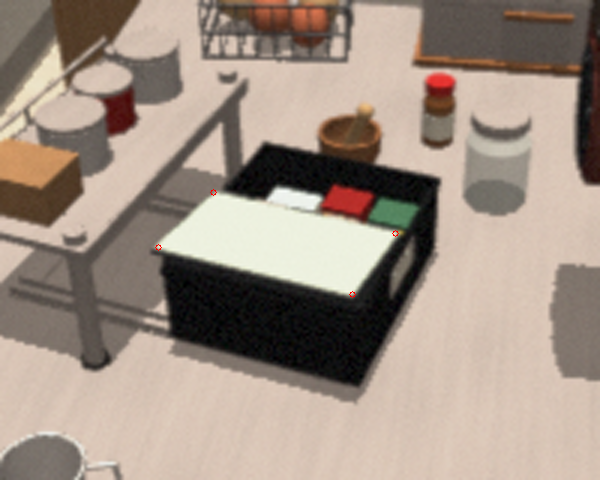

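The corner fits sit on the lining in both views: top (295,142), (341,153), (325,226), (277,214), and side (267,194), (286,176), (346,189), (332,210). Next I triangulate them.

```bash
cat >> h.py <<'E'
def frame():
    T,_=quad("top",cv2.imread("pics/top0.png"),(312,185)); S,_=quad("side",cv2.imread("pics/side0.png"),(315,192))
    S=S[[2,3,0,1]]; r=[tri(dict(top=T[i],side=S[i])) for i in range(4)]
    return np.array([a for a,_ in r]),[b for _,b in r]   # back-lip, back-spine, front-spine, front-lip
E
python3 - <<'E'
from h import *
P,e=frame(); print(P.round(4),np.round(e,4))
x=(P[0]-P[3]+P[1]-P[2])[:2]; yaw=np.arctan2(x[1],x[0]); ex=np.array([np.cos(yaw),np.sin(yaw)]); ey=np.array([-ex[1],ex[0]])
print("len",np.linalg.norm(P[0]-P[3]),np.linalg.norm(P[1]-P[2]),"wid",np.linalg.norm(P[0]-P[1]),np.linalg.norm(P[3]-P[2]))
lip=(P[0]+P[3])/2; sp=(P[1]+P[2])/2; tilt=np.arctan2(lip[2]-sp[2],(lip-sp)[:2]@ey)
c=P.mean(0)-[0,0,0]; phi=np.pi-tilt
# lining centre = 77 mm out along leaf, 6 mm off the dark plane
s=c.copy(); s[:2]-=ey*(.077*np.cos(tilt)-.006*np.sin(tilt)); s[2]-=.077*np.sin(tilt)+.006*np.cos(tilt)
print("yaw",np.degrees(yaw),"tilt",tilt,"spine",s,"lip",lip)
E
```

```text
[[ 0.7282  0.106   0.1467]
 [ 0.7022 -0.0258  0.1282]
 [ 0.4941  0.0194  0.1273]
 [ 0.5218  0.1514  0.147 ]] [0.0008 0.0013 0.0012 0.0005]
len 0.21133574346602155 0.21294553801001942 wid 0.13556430385781768 0.13629143778571554
yaw -12.327678615395493 tilt 0.14114282063241204 spine [ 0.59547313 -0.0109328   0.12051356] lip [0.6249824  0.12865511 0.14684541]
```

```bash
cat >> h.py <<'E'
from scipy.spatial.transform import Rotation as Ro
YAW=np.radians(-12.33); S0=np.array([.5955,-.0109,.122])
EX=np.array([np.cos(YAW),np.sin(YAW),0]); EY=np.array([-EX[1],EX[0],0]); EZ=np.array([0,0,1.])
B=lambda x,y,z: S0+EX*x+EY*y+EZ*z          # spine frame -> world
def orient(d,yt):
    return Ro.from_matrix(np.c_[np.cross(yt,d),yt,d]).as_euler("xyz",degrees=True)
def flip(phi,r,slant,x):
    d=-np.cos(slant)*EY-np.sin(slant)*EZ
    u=(-np.cos(phi),np.sin(phi)); n=(np.sin(phi),np.cos(phi))
    return B(x,r*u[0]+.011*n[0],r*u[1]+.011*n[1])+d*(.011-robot.tip_reach), d
PH=np.linspace(np.pi,0,22); RR=np.interp(PH,[2.5,np.pi],[.136,.154])
E
python3 - <<'E'
from h import *
for sl in (35,45,55):
  for sg in (1,-1):
    for x in (-.03,):
      o=[];
      for ph,r in zip(PH,RR):
        p,d=flip(ph,r,np.radians(sl),x); q=robot.ik(p,orient(d,sg*EX)); o.append(q)
      ok=[q is not None for q in o]; print(sl,sg,sum(ok),len(ok))
      if all(ok): Q=np.array(o); print(Q.min(0).round(),Q.max(0).round(),np.abs(np.diff(Q,axis=0)).max(0).round(), Q[0].round())
# push pose
for tl in (0,20,30):
  for sg in (1,-1):
    d=np.sin(np.radians(tl))*EX-np.cos(np.radians(tl))*EZ; yt=sg*EY
    f=[]
    for x in (-.16,.09):
      f.append(robot.ik(B(x,0,-.045)-d*robot.tip_reach,orient(d,yt)))
    print("push",tl,sg,[None if q is None else q.round() for q in f])
E
```

```text
35 1 22 22
[ -3.  15.  -8.  78. -54. 106.] [ 20.  57.  42. 116. -44. 138.] [2. 3. 3. 3. 1. 2.] [ 20.  57.  42. 113. -44. 138.]
35 -1 22 22
[ -3.  15.  -8.  78. -54. -74.] [ 20.  57.  42. 116. -44. -42.] [2. 3. 3. 3. 1. 2.] [ 20.  57.  42. 113. -44. -42.]
45 1 22 22
[ -6.   8. -12.  75. -45.  98.] [ 18.  45.  31. 107. -38. 130.] [2. 3. 3. 3. 1. 2.] [ 18.  45.  30. 102. -38. 130.]
45 -1 22 22
[ -6.   8. -12.  75. -45. -82.] [ 18.  45.  31. 107. -38. -50.] [2. 3. 3. 3. 1. 2.] [ 18.  45.  30. 102. -38. -50.]
55 1 22 22
[-10.   3. -13.  74. -35.  92.] [ 15.  35.  22. 100. -30. 123.] [2. 2. 3. 3. 0. 2.] [ 15.  35.  21.  94. -30. 123.]
55 -1 22 22
[-10.   3. -13.  74. -35. -88.] [ 15.  35.  22. 100. -30. -57.] [2. 2. 3. 3. 0. 2.] [ 15.  35.  21.  94. -30. -57.]
push 0 1 [array([-14., -22., -36.,  76.,   0.,  -2.]), array([-13.,  22.,   8.,  76.,   0.,  -1.])]
push 0 -1 [array([-14., -22., -36.,  76.,   0., 178.]), array([-13.,  22.,   8.,  76.,   0., 179.])]
push 20 1 [None, array([-14.,  -2., -22.,  51.,   0.,  -1.])]
push 20 -1 [None, array([-14.,  -2., -22.,  51.,   0., 179.])]
push 30 1 [None, array([-14., -13., -35.,  38.,   1.,  -1.])]
push 30 -1 [None, array([-14., -13., -35.,  38.,   1., 179.])]
```

```bash
cat > a.py <<'E'
from h import *
robot.set_gripper(0)
o=robot.observe(); p=o["tool_pos"]; print(o["gripper_width"])
sl=np.radians(45); x=-.03
st,d=flip(np.pi,.154,sl,x); R=orient(d,EX)
robot.line_to([p[0],p[1],.42])
robot.move_pose(st+EY*.07+EZ*.25,R)
robot.line_to(st+EY*.06,vel=.2)
hit=robot.line_to(st,vel=.06,guard=4); o=robot.observe()
print(hit,o["time"],o["tool_pos"]-st,o["ft_force"])
cv2.imwrite("pics/s1.png",robot.grab_frame("side")[110:260,200:400].repeat(3,0).repeat(3,1))
E
python3 a.py
```

```text
5.13829078970775e-05Traceback (most recent call last):
  File "a.py", line 7, in <module>
    robot.move_pose(st+EY*.07+EZ*.25,R)
    ~~~~~~~~~~~~~~~^^^^^^^^^^^^^^^^^^^^
plant.IKError: the arm cannot take that pose within its joint ranges
```

```bash
python3 - <<'E'
from h import *
st,d=flip(np.pi,.154,np.radians(45),-.03); R=orient(d,EX); print(st)
for x in (0,-.06,-.12):
  for y in (.03,.06,.1):
    for z in (0,.1,.15,.2,.25):
      q=robot.ik(st+EX*x+EY*y+EZ*z,R)
      if q is not None and z>0: print(x,y,z,q.round())
print(robot.observe()["q"].round())
E
```

```text
[0.60837885 0.18850715 0.15455778]
0 0.03 0.1 [ 20.  49.  46. 116. -37. 132.]
0 0.06 0.1 [ 22.  56.  57. 120. -36. 134.]
-0.06 0.03 0.1 [ 23.  39.  33. 113. -35. 135.]
-0.06 0.03 0.15 [ 23.  39.  38. 118. -35. 135.]
-0.06 0.06 0.1 [ 25.  45.  40. 117. -34. 137.]
-0.12 0.03 0.1 [ 26.  32.  22. 112. -34. 138.]
-0.12 0.03 0.15 [ 26.  31.  27. 117. -34. 138.]
-0.12 0.06 0.1 [ 28.  37.  29. 115. -33. 140.]
-0.12 0.06 0.15 [ 28.  37.  34. 120. -33. 140.]
-0.12 0.1 0.1 [ 30.  44.  39. 119. -31. 143.]
[-86.  10.  22. 102.  -0.  78.]
```

```bash
python3 - <<'E'
s=open('a.py').read()
i=s.index("robot.line_to([p[0]"); j=s.index("robot.line_to(st+EY*.06")
s=s[:i]+'''q=o["q"]; robot.goto_joints([28,q[1],q[2],q[3],-33,140])
robot.move_pose(st-EX*.12+EY*.06+EZ*.15,R)
'''+s[j:]
open('a.py','w').write(s)
E
python3 a.py
```

```text
-0.00015327953888601188
False 8.1083 [2.49889699e-05 3.06345627e-04 1.96160771e-06] [-0.26701852  0.6258444  -0.2475195 ]
```

View pics/s1.png

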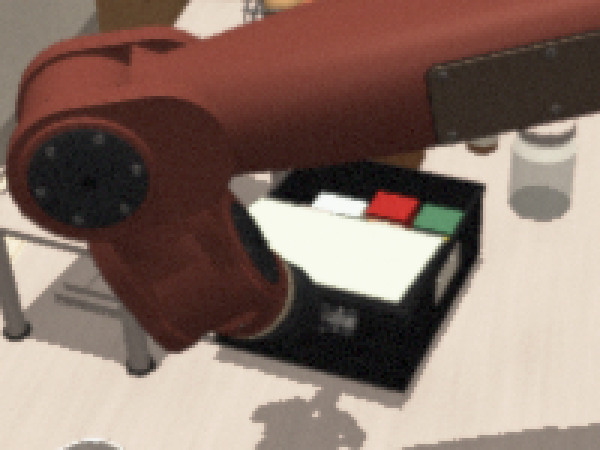

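The side picture shows the fingertip under the lip near (340,310) of the crop. The leaf hasn't moved and there is no contact force, so I start the flip.

```bash
cat > b.py <<'E'
from h import *
import sys
a,b=int(sys.argv[1]),int(sys.argv[2])
for ph,r in list(zip(PH,RR))[a:b]:
    p,d=flip(ph,r,np.radians(45),-.03)
    h=robot.line_to(p,vel=.08,guard=15); o=robot.observe()
    print(round(ph,2),h,round(o["time"],1),o["ft_force"].round(1))
    if h: break
cv2.imwrite(f"pics/s{b}.png",np.vstack([robot.grab_frame(n)[:290,150:500] for n in("side","top")]))
E
python3 b.py 1 11
```

```text
2.99 False 8.6 [-0.4 -0.4 -1.3]
2.84 False 9.0 [ 0.1  0.6 -1.1]
2.69 False 9.4 [ 1.2 -0.2 -0.6]
2.54 False 9.8 [-0.1  0.8  0.6]
2.39 False 10.2 [ 0.3  0.9 -0.1]
2.24 False 10.7 [-0.3  0.  -0.3]
2.09 False 11.1 [-0.5  0.2  0.2]
1.94 False 11.5 [-0.1  0.8  0.3]
1.8 False 11.9 [-0.3 -0.3  1. ]
1.65 False 12.3 [-0.4 -0.6 -0.1]
```

View pics/s11.png

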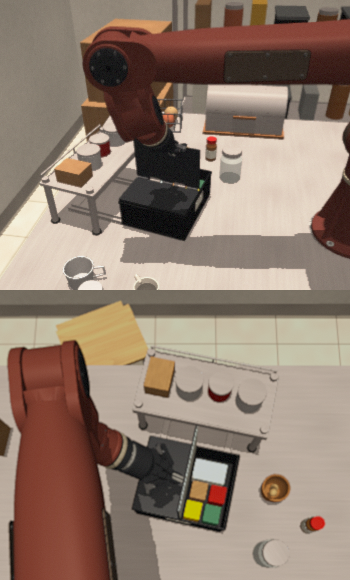

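The leaf is upright: it shows edge-on at about (190,465) in the top crop. The finger is on its dark side, so I continue the flip.

```bash
cat >> b.py <<'E'
if b==22:
    p,d=flip(0,.136,np.radians(45),-.03)
    print(robot.line_to(p-EZ*.012,vel=.02,guard=10),robot.observe()["tool_pos"]-p,robot.observe()["ft_force"])
    robot.pause(.3)
    robot.line_to(p-d*.12,vel=.15)
    cv2.imwrite("pics/end.png",np.vstack([robot.grab_frame(n)[:290,150:500] for n in("side","top")])); print(robot.observe()["time"])
E
python3 b.py 11 22
```

```text
1.5 False 12.8 [-0.7 -0.6 -0. ]
1.35 False 13.2 [-0.1  0.3 -0.9]
1.2 False 13.6 [-0.4  1.   0.2]
1.05 False 14.0 [0.8 0.6 0.7]
0.9 False 14.4 [0.8 0.7 0.1]
0.75 False 14.8 [-0.1  0.4  0.4]
0.6 False 15.2 [ 0.3 -0.1 -0.2]
0.45 False 15.7 [0.2 0.3 0.3]
0.3 False 16.1 [ 0.9  0.5 -0.1]
0.15 False 16.5 [0.5 0.2 0.4]
0.0 True 16.8 [1.2 0.5 8.8]
True [ 0.00141652 -0.00013391  0.0022522 ] [0.01265043 2.29220792 5.75054716]
18.4833
```

View pics/end.png

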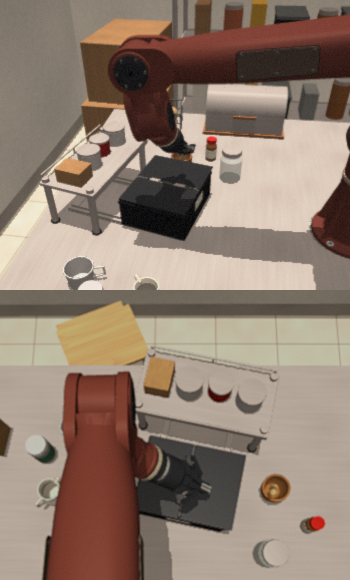

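The leaf lies flat and dark over the compartment, at about (215,480) in the top crop. Next is the push from the front.

```bash
cat > c.py <<'E'
from h import *
R=orient(-EZ,EY); up=lambda x,z: B(x,0,z)+EZ*robot.tip_reach   # tip at (x,0,z)
o=robot.observe(); robot.line_to(o["tool_pos"]+[-.03,.0,.08],vel=.2)
robot.move_pose(up(-.165,.12),R)
robot.line_to(up(-.165,-.045),vel=.15)
print(robot.observe()["ft_force"])
h=robot.line_to(up(-.115,-.045),vel=.04,guard=14)
t=lambda: (robot.observe()["tool_pos"]-up(0,-.045))@EX
print(h,t(),robot.observe()["ft_force"])
h=robot.line_to(up(.10,-.045),vel=.05,guard=16); o=robot.observe()
print(h,"tip x",t(),o["ft_force"],o["time"])
robot.pause(.4)
cv2.imwrite("pics/push.png",np.vstack([robot.grab_frame(n)[:290,150:500] for n in("side","top")]))
E
python3 c.py
```

```text
[0.41330367 0.09980959 0.42743273]
False -0.11515832091828192 [-1.64849521  1.07053618 -1.80628557]
True tip x 0.06859543272468265 [ 0.05375559 -0.69707707  0.54584153] 26.5833
```

View pics/push.png

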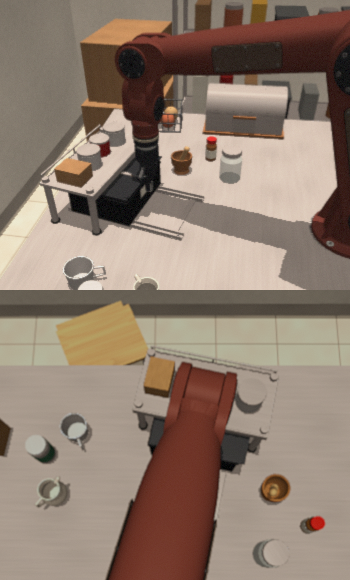

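The bin is under the shelf, with about 190 mm of travel. I'll push again to confirm that this is the stop.

```bash
cat > d.py <<'E'
from h import *
up=lambda x,z: B(x,0,z)+EZ*robot.tip_reach
t=lambda: (robot.observe()["tool_pos"]-up(0,-.045))@EX
robot.pause(.2); print(t())
for i in range(2):
    h=robot.line_to(up(t()+.02,-.045),vel=.02,guard=30); o=robot.observe(); print(h,t(),o["ft_force"]); robot.pause(.3); print(t(),robot.observe()["ft_force"])
robot.line_to(up(t()-.06,-.045),vel=.06); robot.line_to(up(t(),.15),vel=.15)
q=robot.observe()["q"]; robot.goto_joints([-70,*q[1:]])
cv2.imwrite("pics/fin.png",np.vstack([robot.grab_frame(n)[:290,150:500] for n in("side","top")])); print(robot.observe()["time"])
E
python3 d.py
```

```text
0.06718861194341288
True 0.06895725562391626 [-0.9360184  -0.16843779 -0.28878066]
0.06873210954652993 [-0.66023835 -0.40609517  0.03425653]
True 0.06921653694064778 [-0.12923254  0.00164058  0.04563367]
0.06904133976817799 [-0.1684251   0.69241138  0.38190044]
33.5417
```

View pics/fin.png

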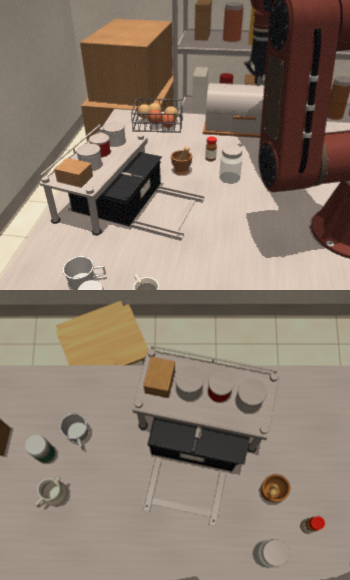

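```bash
python3 - <<'E'
from h import *
im=robot.grab_frame("top")
c=im[215:245,285:380]; 
cv2.imwrite("pics/tr.png",cv2.resize(c,None,fx=8,fy=8,interpolation=cv2.INTER_CUBIC))
for uv in ((298,225),(365,231),(299,223),(366,229)):
    w=plane("top",uv,.014)-S0; print(uv,(w@EX).round(4),(w@EY).round(4))
E
```

```text
(298, 225) -0.1079 0.0919
(365, 231) -0.0813 -0.1108
(299, 223) -0.1012 0.0903
(366, 229) -0.0746 -0.1125
```

View pics/tr.png

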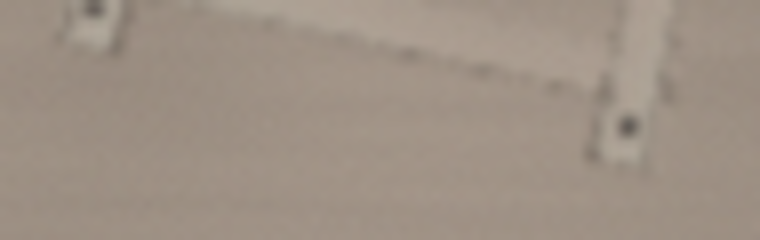

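The track ends lie at x ≈ -0.095, so the fully-home front should be at x = 0.080. That is exactly where the push stopped. I'm handing in.

```bash
python3 -c "
from plant import robot
print(robot.job_done())"
```

```text
the job is handed in; nothing more can be done
None
```

The leaf is flipped flat over the open compartment, the bin is pushed home against its stop (checked against the track ends), the bystanders look untouched in the last pictures, and the job is handed in; the judge returned no verdict.

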